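# Inspect the rim of a mounted lens with the loupe

### The job

Take the larger of the two round mounted lenses out of the wooden rack, stand it on edge in the slot of the inspection stand and let go of it. Then pick up the hand loupe and hold it level, its glass centred over the top of that lens, with the mid-height of the loupe's ring at the height shown by the pointer on the stand's post. Finish still holding the loupe there, touching nothing with it; leave the smaller lens, the pointer and the other things on the bench as they are.

Things in the scene. Friction and masses are not known exactly. Their poses are not given: they have to be found in the camera images.
- lens_large: the larger mounted lens: a round glass in a dark metal rim, together a disc of 59 mm diameter, 8 mm thick, about 30 g; it can be gripped anywhere across its 8 mm thickness. It starts on edge in one of the rack's two slots (either one). Origin: the disc's middle; its y axis is the disc's axis (level while it stands on edge); it may have rolled about y.
- lens_small: the smaller mounted lens, 48 mm diameter, 8 mm thick, otherwise the same, on edge in the rack's other slot; to be left there. Origin: its middle, y the disc's axis.
- lens_rack: fixed low wooden rack, 78 mm (x) by 116 mm (y), base plate 8 mm thick. Two slots run along its x axis, at y = -33 and +33 mm; slot floor 8 mm above the bench, walls to 28 mm above the slot floor. A large lens standing in a slot tops out 59 mm above the slot floor. Origin: centre of its underside, z up.
- inspection_stand: fixed grey metal stand: base 62 mm wide (y), x = -45 to 100 mm, 10 mm thick. One slot along x over the origin, walls 60 mm long: 10.5 mm wide, 20 mm deep, then flaring to 20 mm wide at 28 mm above its floor. A 10 mm round post at x = 82 mm reaches 170 mm above the bench. Origin: underside, below the slot's middle; z up, x towards the post (away from the robot).
- slot_floor (a point): middle of the stand's slot floor, 10 mm above the bench; a large lens standing there has its middle 29.5 mm and its top 59 mm above it. Stops 8 mm high at the ends of the slot floor (43 mm apart) centre a round lens lengthwise. Axes as the stand's.
- pointer_tip (a point): the tip of the pointer that sits on a collar on the stand's post and points over the slot, 52 mm from the slot's middle along the stand's x. Its height (105 to 140 mm above the bench, different each time) is the wanted height of the loupe's mid-height. The collar is held by friction; it is not to be moved.
- loupe: hand loupe, about 80 g, on the bench: black ring with a glass, 56 mm outside diameter, 24 mm tall; straight black handle 14 mm wide, 16 mm tall along the loupe's -x, x = -43 to -122 mm, centreline 16 mm above the underside; 16 mm wide steel collar before it; 10 mm high foot under it at x = -114 mm. Balance point about x = -42 mm. Origin: centre of the ring's underside, z up.
- loupe_centre (a point): centre of the loupe's ring at mid-height, 12 mm above its underside.
- brass_ring: bystander: brass setting ring, 32 mm diameter, 9 mm high, origin under its centre.
- spanner: bystander: steel spanner, 136 mm long, 28 mm wide, 7 mm high, lying flat beyond the stand; origin under its centre.
- sanding_block: bystander: cork sanding block, 46 x 76 x 26 mm, lying beyond the rack; origin under its centre.

How it is judged:
By the outcome, as a careful person would: the job done as asked, in the order asked, and still so for the second after the job is handed in, while the arm keeps its last pose, push and grip.
It also fails if it takes over 45 s, if anything falls off the work surface, if the arm or the gripper's body presses on something with over 40 N, if the wrist force passes 120 N, or if a joint passes its speed limit or range.

### The arm

A 6-joint arm with a two-finger parallel gripper is mounted at the origin on a cart in front of the work surface, level with it; the furniture and walls round the work are solid. World frame = base frame: x ahead of the robot, y to its left, z up, the work surface at z = 0. Lengths are in m, angles in rad, forces in N, time in s.
With the tool pointing down it reaches from about 0.35 to 0.85 m from the base axis. Payload 8.1 kg.
Tool frame: the origin (TCP) lies on the mounting face of the last link; the fingertips stand 186 mm ahead of it and the grasp point (between the pads) lies 167 mm ahead of it; z points along the fingers, y is the line along which they close (so a half turn about z gives the same grasp; the last joint's range is limited). The gripper opens to 93 mm and grips with 3 to 60 N. Pads are 15 mm wide; open, the fingers measure 128 mm over their backs; the gripper's body (75 mm by 188 mm) begins 65 mm behind the grasp point.
Start: joints at [1.016, 0.13, 1.488, -0, 1.523, -0.085], TCP at [0.272, 0.535, 0.405] pointing down, gripper open.
Joint ranges: [-2.96, 2.96], [-0.89, 2.26], [0.02, 2.5], [-1.34, 4.48], [0, 2.73], [-2.66, 2.66]. Speed limits (rad/s): [2.39, 2.39, 2.79, 3.14, 3.14, 3.14].

### API

Orientations are given as a rotation vector (axis times angle).
In Python, from plant import * gives the robot as it stands. The module is installed in compiled form; this text tells all that it offers.
- The arm moves only by the tool arm_command, never from a script. Its argument "increments" is a list of rows, each a list of 6 numbers: the shift along the tool's x, y, z in units of 0.2 m (1.0 is 0.2 m), then the turn, a rotation vector about the tool's x, y, z in units of pi rad (1.0 is pi rad). A call has exactly 5 rows; each row is the pose to reach, as a shift and turn from the pose commanded when the call began, along the tool's axes at that moment, turning the shorter way round; what a row does not reach only later rows make up. A row lasts 1/8 s, in which the tool goes at most 62.5 mm and 10.7 degrees, less where a joint would pass 70% of its speed; a pose out of reach is approached as far as the arm can. A call with a number of a shift or a turn outside -1 to 1 is refused whole. A call with a gripper value outside its range is refused whole. "fingers" is the closure, from -1 (fully open) to 1 (shut), set as the call begins (left out, the last holds). The fingers move at their own pace and stop on an object; "force" is the grip in N (left out, the last holds). Time passes only in rows, so rows that repeat a pose let the fingers close, or fill a call up. It gives the time, the measured TCP pose, the force, the opening and the grip force at its end, in the units of the state.
- read_state(): the state, without advancing time (a new reading comes with each control period).
- read_camera(name): name is "scene" or "top"; returns a dict with "image" (400x640x3 uint8, red, green, blue), "fx", "fy", "cx", "cy" (pixels), "k1" (the pictures are not rectified: a ray, as slopes to the right and down, at radius r is drawn at 1 + k1 r^2 times it, then the intrinsics apply), "T" (4x4, takes a point from camera to world coordinates). Camera axes: x right, y down, z forward; pixel columns grow to the right and rows downward; lengths in m; the calibration is good to about 2 mm. A picture is of the moment at which its call begins. There is no depth.
- close_job(): hands the job in; it is judged then, once.
The state is a dict: "t": time; "q": joint angles; "dq": joint speeds; "joint_torque": joint torques, N m; "tool_pos": TCP position; "orientation": TCP orientation; "force": force on the tool from outside, world axes, zero at the start; "wrist_torque": the same for the moment, N m; "opening": finger opening in m; "gripper_force": force on a finger pad.
Only numpy, scipy, OpenCV 4.12 (cv2) and the standard library are available. Lean on these libraries where they do the work, as an engineer would, in place of code of your own. Each camera call takes 0.05 s, during which the arm holds its last target. There are 200 camera calls.

## Working session

There is one attempt and no reset: what is moved stays moved. The work goes in short steps, Python scripts to look and compute and a tool call to move; the robot and the scene stay as the last step left them, time stands still between calls to the robot, and variables do not carry over. Pictures are saved under pics/ and viewed, at most 12 in all, crops included, and the job is handed in when it is done.

Besides the shell and the picture viewer there is one more tool, called after "Emit:" by a JSON object that holds its "api" and its "payload", one argument or row to a line. arm_command: Moves the arm, as the interface text tells. Shifts and turns lie within -1 to 1; 1 stands for 0.2 m of shift or pi rad of turn. Its arguments: {"type":"object","properties":{"increments":{"type":"array","items":{"type":"array","items":{"type":"number","minimum":-1,"maximum":1}}},"fingers":{"type":"number"},"force":{"type":"number"}},"required":["increments"]}

```bash
mkdir -p pics
cat > h.py <<'E'
from plant import *
import numpy as np, cv2
from scipy.spatial.transform import Rotation as R
def cam(n):
    c=read_camera(n); c["image"]=np.array(c["image"]); c["T"]=np.array(c["T"]); return c
def ray(c,u,v):
    x=(u-c["cx"])/c["fx"]; y=(v-c["cy"])/c["fy"]
    rd=np.hypot(x,y); r=rd
    for _ in range(30): r=rd/(1+c["k1"]*r*r)
    s=r/rd if rd>0 else 1
    d=c["T"][:3,:3]@np.array([x*s,y*s,1]); return c["T"][:3,3],d
def onz(c,u,v,z):
    o,d=ray(c,u,v); return o+d*(z-o[2])/d[2]
def proj(c,p):
    q=np.linalg.inv(c["T"])@np.append(p,1); x,y=q[:2]/q[2]; f=1+c["k1"]*(x*x+y*y)
    return np.array([c["fx"]*x*f+c["cx"],c["fy"]*y*f+c["cy"]])
def tri(c1,p1,c2,p2):
    o1,d1=ray(c1,*p1);o2,d2=ray(c2,*p2)
    a=np.linalg.lstsq(np.stack([d1,-d2],1),o2-o1,rcond=None)[0]
    A=o1+d1*a[0];B=o2+d2*a[1]; return (A+B)/2,np.linalg.norm(A-B)
def save(c,n): cv2.imwrite("pics/"+n,c["image"][...,::-1])
E
python3 - <<'E'
from h import *
import pickle
d={}
for n in("scene","top"):
    c=cam(n); d[n]=c; save(c,n+"0.png"); print(n,c["fx"],c["cx"],c["cy"],c["k1"],c["T"].round(3).tolist())
pickle.dump(d,open("c0.pkl","wb"))
s=read_state(); print(s["t"],s["orientation"],s["opening"],s["tool_pos"])
E
```

```text
scene 372.1723212995003 317.83202257728925 202.207921051444 -0.060564341163335346 [[0.929, -0.203, 0.309, 0.273], [-0.37, -0.538, 0.757, -0.803], [0.013, -0.818, -0.575, 0.589], [0.0, 0.0, 0.0, 1.0]]
top 375.66593662315745 317.2321566904695 196.71625858081555 0.010736226756967372 [[0.008, -0.991, 0.135, 0.448], [-1.0, -0.01, -0.009, -0.155], [0.01, -0.135, -0.991, 0.961], [0.0, 0.0, 0.0, 1.0]]
0.1 [-7.31152700e-01 -3.05477156e+00  2.42169506e-03] 0.09302847057758859 [0.27150257 0.53482759 0.40381641]
```

View pics/scene0.png

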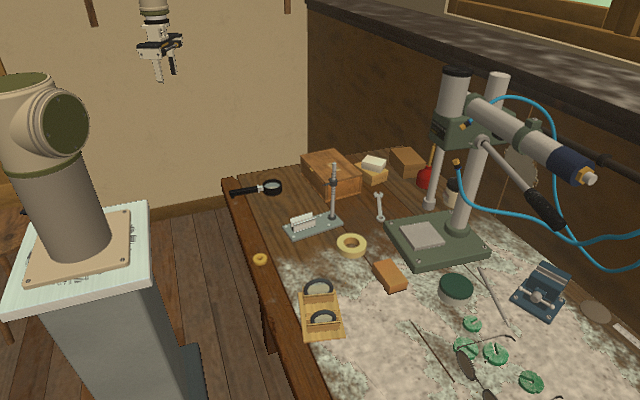

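View pics/top0.png

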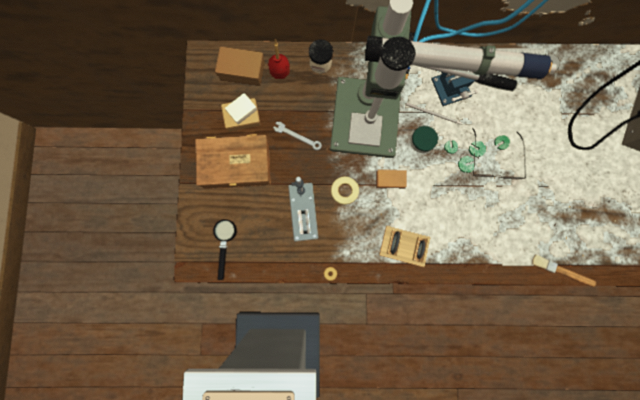

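The scene view shows the loupe at (270,187), the stand at (313,225) with its post at about (333,190), and the rack at (321,310). In the top view these are the loupe ring at (225,231), the stand at (303,210), and the rack at (406,246) with lenses at (395,243) and (418,247). I'll enlarge both.

Run:
```python
import cv2
t=cv2.imread("pics/top0.png");s=cv2.imread("pics/scene0.png")
r=lambda a,k:cv2.resize(a,None,fx=k,fy=k,interpolation=cv2.INTER_CUBIC)
import numpy as np
a=r(t[170:245,270:340],5); b=r(t[220:270,370:440],5)   # 350x375, 350x250
cv2.imwrite("pics/topcrop.png",np.hstack([np.vstack([a[:340],b]),r(t[215:285,200:250],8)]))
a=r(s[155:245,275:350],6); b=r(s[270:345,290:350],6)
b=cv2.copyMakeBorder(b,0,540-450,0,0,cv2.BORDER_CONSTANT)
cv2.imwrite("pics/scenecrop.png",np.hstack([a[:540],b[:540]])[:, :800])
```

```text
Traceback (most recent call last):
ValueError: all the input array dimensions except for the concatenation axis must match exactly, but along dimension 0, the array at index 0 has size 590 and the array at index 1 has size 560
```

Run:
```python
import cv2
t=cv2.imread("pics/top0.png");s=cv2.imread("pics/scene0.png")
r=lambda a,k:cv2.resize(a,None,fx=k,fy=k,interpolation=cv2.INTER_CUBIC)
import numpy as np
a=r(t[170:245,270:340],5); b=r(t[220:270,370:440],5)   # 350x375, 350x250
cv2.imwrite("pics/topcrop.png",np.hstack([np.vstack([a[:340],b])[:560],r(t[215:285,200:250],8)]))
a=r(s[155:245,275:350],6); b=r(s[270:345,290:350],6)
b=cv2.copyMakeBorder(b,0,540-450,0,0,cv2.BORDER_CONSTANT)
cv2.imwrite("pics/scenecrop.png",np.hstack([a[:540],b[:540]])[:, :800])
```

```text
(no output)
```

View pics/topcrop.png

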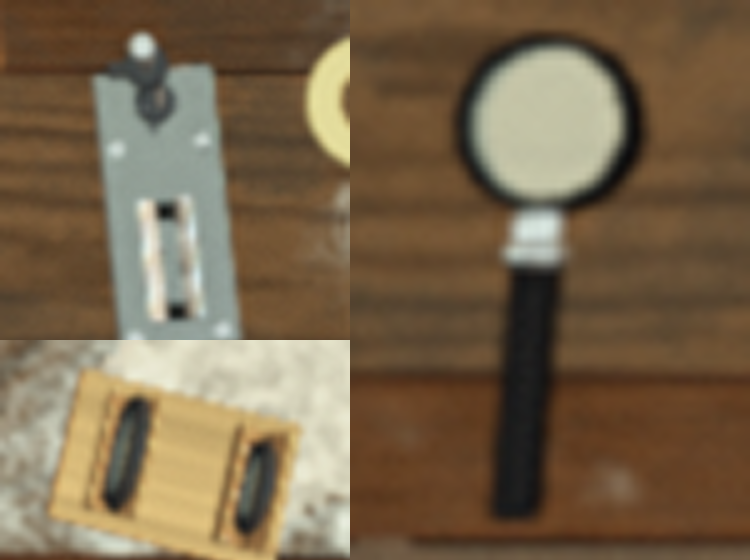

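View pics/scenecrop.png

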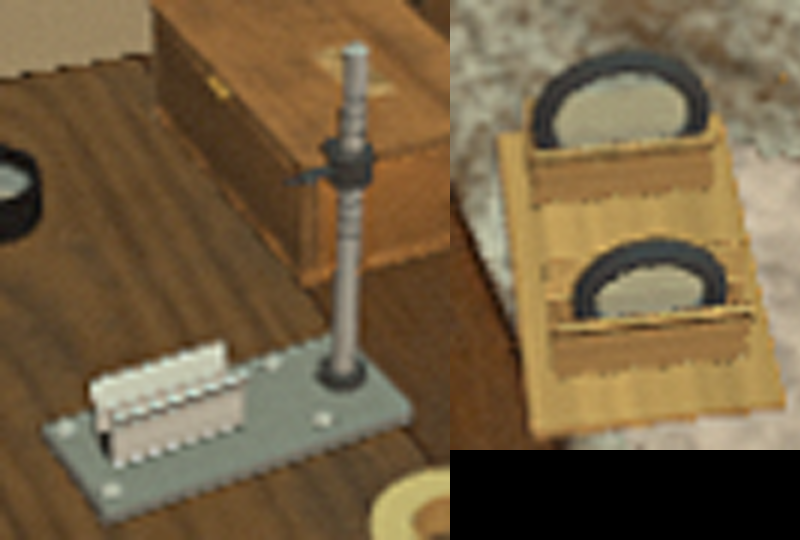

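The crops show that the large lens is the left one in the top view (crop blob from about (137,398) to (118,510)), which is the far one in the scene view. The stand's slot runs from (167,212) to (178,311). The pointer tip is at about (155,128) in the top crop and (285,182) in the scene crop.

Run:
```python
from h import *
import pickle
d=pickle.load(open("c0.pkl","rb")); T,S=d["top"],d["scene"]
def blobs(img,box,thr,up=4,minA=60,inv=False):
    u0,u1,v0,v1=box; g=cv2.cvtColor(img[v0:v1,u0:u1],cv2.COLOR_RGB2GRAY)
    g=cv2.resize(g,None,fx=up,fy=up,interpolation=cv2.INTER_CUBIC)
    m=((g>thr) if inv else (g<thr)).astype(np.uint8)
    cs,_=cv2.findContours(m,cv2.RETR_EXTERNAL,cv2.CHAIN_APPROX_NONE)
    return [((c[:,0,:]+.5)/up-.5+[u0,v0]).astype(np.float32) for c in cs if cv2.contourArea(c)>minA*up*up/16]
tc=lambda U,V:((U+.5)/5-.5+270,(V+.5)/5-.5+170)
tr=lambda U,V:((U+.5)/5-.5+370,(V-340+.5)/5-.5+220)
sc=lambda U,V:((U+.5)/6-.5+275,(V+.5)/6-.5+155)
sr=lambda U,V:((U-450+.5)/6-.5+290,(V+.5)/6-.5+270)
print("stand")
a=onz(T,*tc(167,212),.018);b=onz(T,*tc(178,311),.018);print("slot",a,b,(a+b)/2)
for q in[(93,72),(212,65)]:print("far corner",onz(T,*tc(*q),.01))
for q in[(45,430),(108,520),(410,410)]:print("scene corner",onz(S,*sc(*q),.01))
# wall-top ends (z=38)
w=[onz(T,*tc(*q),.038) for q in[(140,203),(188,196),(205,312),(152,320)]];print("walls",np.mean(w,0),w)
w=[onz(S,*sc(*q),.038) for q in[(92,383),(222,343),(110,418),(240,378)]];print("walls scene",np.mean(w,0),w)
print("tip",tri(T,tc(155,128),S,sc(284,182)))
print("post top",tri(T,tc(142,45),S,sc(356,45)))
print("rack")
for q in[(80,370),(300,427),(50,515)]:print(onz(T,*tr(*q),.008))
for q in[(498,135),(535,435),(785,405)]:print("sc",onz(S,*sr(*q),.008))
for q in blobs(T["image"],(370,440,220,270),75):
    r=cv2.minAreaRect(q); print(r, onz(T,*r[0],.045))
    ax=q-q.mean(0); vv=np.linalg.svd(ax,full_matrices=False)[2][0]; s=ax@vv
    e=[onz(T,*q[np.argsort(s)[k]],.0375) for k in(0,-1)]; print(" ends",e,np.mean(e,0),np.linalg.norm(e[0]-e[1]))
print("lens tops", tri(T,tr(128,455),S,sr(625,52)))
print("loupe")
for q in blobs(T["image"],(200,250,215,285),52):
    print(len(q),q.min(0),q.max(0)); r=cv2.minAreaRect(q);print(r)
    if len(cv2.convexHull(q))and q[:,1].max()<245:
        (c,rad)=cv2.minEnclosingCircle(q);print("ring",onz(T,*c,.024),onz(T,c[0]+rad,c[1],.024)-onz(T,*c,.024))
    else:
        p=[onz(T,*x,.024) for x in cv2.boxPoints(r)];print("handle",np.round(p,4).tolist(),np.mean(p,0))
for q in [(512,268),(560,268),(492,515),(538,517)]:
    print(onz(T,(q[0]-350+.5)/8-.5+200,(q[1]+.5)/8-.5+215,.024))
```

```text
stand
slot [ 0.53754545 -0.12740121  0.018     ] [ 0.48788497 -0.13357826  0.018     ] [ 0.51271521 -0.13048974  0.018     ]
far corner [ 0.61006073 -0.08823231  0.01      ]
far corner [ 0.61432429 -0.14925502  0.01      ]
scene corner [ 0.4630045  -0.10668812  0.01      ]
scene corner [ 0.46937884 -0.16914932  0.01      ]
scene corner [ 0.60940242 -0.14804143  0.01      ]
walls [ 0.51321183 -0.13036686  0.038     ] [array([ 0.53997699, -0.11460315,  0.038     ]), array([ 0.54367037, -0.138243  ,  0.038     ]), array([ 0.48666353, -0.14725517,  0.038     ]), array([ 0.48253645, -0.12136613,  0.038     ])]
walls scene [ 0.50927332 -0.12708165  0.038     ] [array([ 0.48046297, -0.11824248,  0.038     ]), array([ 0.53913726, -0.11152326,  0.038     ]), array([ 0.48002678, -0.14227039,  0.038     ]), array([ 0.53746628, -0.13629046,  0.038     ])]
tip (array([ 0.56332793, -0.12350422,  0.11894654]), np.float64(0.005704939269894045))
post top (array([ 0.59253617, -0.11966498,  0.17230037]), np.float64(0.0036250140605830995))
rack
[ 0.50582017 -0.33718934  0.008     ]
[ 0.4780644  -0.44809
[... 1218 characters left out ...]
.0833, 0.024], [0.4459, 0.0551, 0.024], [0.3699, 0.0519, 0.024], [0.3698, 0.0798, 0.024]] [0.40783042 0.06752985 0.024     ]
205 [226.375 219.875] [236.375 240.875]
((231.9048309326172, 230.7606658935547), (9.165283203125, 21.119464874267578), 5.640549182891846)
ring [0.48951528 0.05777065 0.024     ] [ 0.00022013 -0.02611855  0.        ]
230 [212.625 218.875] [225.625 240.375]
((217.96095275878906, 228.4881591796875), (10.14660358428955, 22.25556182861328), 14.845452308654785)
ring [0.49125039 0.07206137 0.024     ] [ 0.00023195 -0.02751655  0.        ]
[0.44591395 0.07609132 0.024     ]
[0.44602701 0.06136018 0.024     ]
[0.37140183 0.07885297 0.024     ]
[0.37089555 0.06486999 0.024     ]
```

The slot centre is near (0.512,-0.129) with yaw 0.122. The large lens is near (0.462,-0.352) with yaw -0.24, and the spacing and reach agree with the sizes given. Now the move to above the rack, with the gripper partly closed.

Emit:
{"api": "arm_command", "payload": {
  "increments": [
    [-0.3,-0.37,0,0,0,0],
    [-0.6,-0.74,0,0,0,0],
    [-0.71,-0.88,0,0,0,0],
    [-0.71,-0.88,0,0,0,0],
    [-0.71,-0.88,0,0,0,0]
  ],
  "fingers": 0.2
}}

```text
t: 0.72
tool_pos: [0.319, 0.3118, 0.4046]
orientation: [0.736, 3.054, -0.0]
force: [-0.8, 0.7, 0.2]
opening: 0.0478
gripper_force: 0.0
```

Emit:
{"api": "arm_command", "payload": {
  "increments": [
    [-0.71,-0.88,0,0,0,0],
    [-0.71,-0.88,0,0,0,0],
    [-0.71,-0.88,0,0,0,0],
    [-0.71,-0.88,0,0,0,0],
    [-0.71,-0.88,0,0,0,0]
  ]
}}

```text
t: 1.35
tool_pos: [0.366, 0.0912, 0.4047]
orientation: [0.737, 3.054, -0.0]
force: [-1.1, 0.6, -0.1]
opening: 0.037
gripper_force: 0.0
```

Emit:
{"api": "arm_command", "payload": {
  "increments": [
    [-0.71,-0.88,0,0,0,0],
    [-0.71,-0.88,0,0,0,0],
    [-0.71,-0.88,0,0,0,0],
    [-0.71,-0.88,0,0,0,0],
    [-0.71,-0.88,0,0,0,0]
  ]
}}

```text
t: 1.98
tool_pos: [0.4133, -0.1294, 0.4043]
orientation: [-0.734, -3.053, -0.001]
force: [-0.2, 0.8, -1.0]
opening: 0.0369
gripper_force: 0.0
```

Emit:
{"api": "arm_command", "payload": {
  "increments": [
    [-0.71,-0.88,0.4,0,0,-0.073],
    [-0.71,-0.88,0.4,0,0,-0.073],
    [-0.71,-0.88,0.4,0,0,-0.073],
    [-0.71,-0.88,0.4,0,0,-0.073],
    [-0.71,-0.88,0.4,0,0,-0.073]
  ]
}}

```text
t: 2.6
tool_pos: [0.4602, -0.35, 0.3207]
orientation: [-0.378, -3.114, -0.006]
force: [0.3, 0.9, 0.2]
opening: 0.0375
gripper_force: 0.0
```

Emit:
{"api": "arm_command", "payload": {
  "increments": [
    [0,0,0.15,0,0,0],
    [0,0,0.3,0,0,0],
    [0,0,0.4,0,0,0],
    [0,0,0.47,0,0,0],
    [0,0,0.47,0,0,0]
  ]
}}

```text
t: 3.22
tool_pos: [0.4595, -0.349, 0.2301]
orientation: [-0.376, -3.118, -0.001]
force: [-0.5, 0.9, 1.0]
opening: 0.0371
gripper_force: 0.0
```

Run:
```python
from h import *
c=cam("scene"); t=cam("top")
r=lambda a,k:cv2.resize(a,None,fx=k,fy=k,interpolation=cv2.INTER_CUBIC)
cv2.imwrite("pics/g1.png",np.hstack([r(c["image"][240:350,270:370],4),r(t["image"][190:300,350:450],4)])[...,::-1])
s=read_state();print(s["tool_pos"],s["force"],s["opening"])
```

```text
[ 0.45984993 -0.34991898  0.23174899] [ 0.15060837 -0.23363187  0.453115  ] 0.0371697516076474
```

View pics/g1.png

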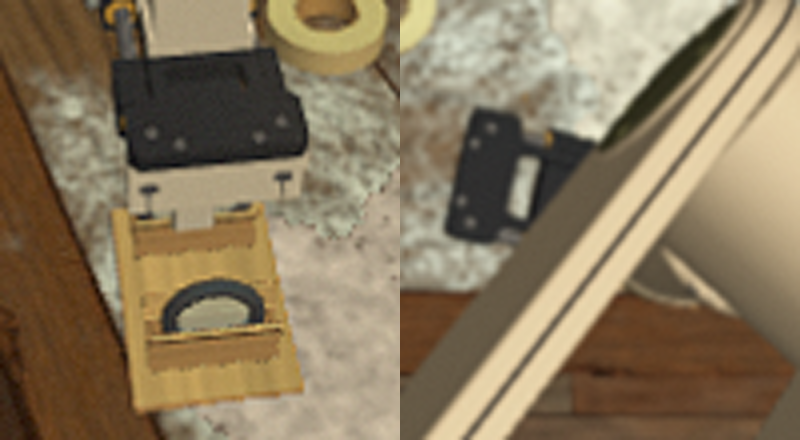

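The finger stands centred across the large lens: the pad is at crop x about 195 and the lens arms are symmetric at about 130 and 265. Next I go 4 mm lower and close.

Emit:
{"api": "arm_command", "payload": {
  "increments": [
    [0,0,0.02,0,0,0],
    [0,0,0.02,0,0,0],
    [0,0,0.02,0,0,0],
    [0,0,0.02,0,0,0],
    [0,0,0.02,0,0,0]
  ],
  "fingers": 1,
  "force": 15
}}

```text
t: 3.95
tool_pos: [0.4594, -0.35, 0.2269]
orientation: [0.377, 3.119, -0.0]
force: [0.0, -0.2, 1.2]
opening: 0.0077
gripper_force: 15.0
```

Emit:
{"api": "arm_command", "payload": {
  "increments": [
    [0,0,0.02,0,0,0],
    [0,0,0,0,0,0],
    [0,0,0,0,0,0],
    [0,0,0,0,0,0],
    [0,0,0,0,0,0]
  ]
}}

```text
t: 4.58
tool_pos: [0.4592, -0.3497, 0.2263]
orientation: [-0.377, -3.118, -0.001]
force: [0.6, 0.4, -0.6]
opening: 0.0078
gripper_force: 15.0
```

Emit:
{"api": "arm_command", "payload": {
  "increments": [
    [0,0,-0.15,0,0,0],
    [0,0,-0.35,0,0,0],
    [0,0,-0.5,0,0,0],
    [0,0.2,-0.5,0,0,0],
    [0,0.5,-0.5,0,0,0]
  ]
}}

```text
t: 5.2
tool_pos: [0.4832, -0.2529, 0.3273]
orientation: [0.381, 3.117, -0.001]
force: [1.1, 1.1, -1.2]
opening: 0.0078
gripper_force: 15.0
```

Emit:
{"api": "arm_command", "payload": {
  "increments": [
    [0.005,0.25,0,0,0,-0.03],
    [0.01,0.45,0,0,0,-0.06],
    [0.019,0.6,0,0,0,-0.1],
    [0.019,0.64,0,0,0,-0.1156],
    [0.019,0.64,0,0,0,-0.1156]
  ]
}}

```text
t: 5.82
tool_pos: [0.51, -0.1275, 0.3266]
orientation: [0.192, -3.135, 0.0]
force: [1.2, -0.2, -0.1]
opening: 0.0081
gripper_force: 15.0
```

Run:
```python
from h import *
c=cam("scene"); t=cam("top")
r=lambda a,k:cv2.resize(a,None,fx=k,fy=k,interpolation=cv2.INTER_CUBIC)
cv2.imwrite("pics/g2.png",np.hstack([r(c["image"][140:250,270:370],4),r(t["image"][160:270,260:360],4)])[...,::-1])
s=read_state();print(s["tool_pos"],s["orientation"],s["opening"])
```

```text
[ 0.50985946 -0.12837372  0.3266683 ] [ 1.88899417e-01 -3.13569313e+00  5.58873429e-04] 0.008040495093131993
```

View pics/g2.png

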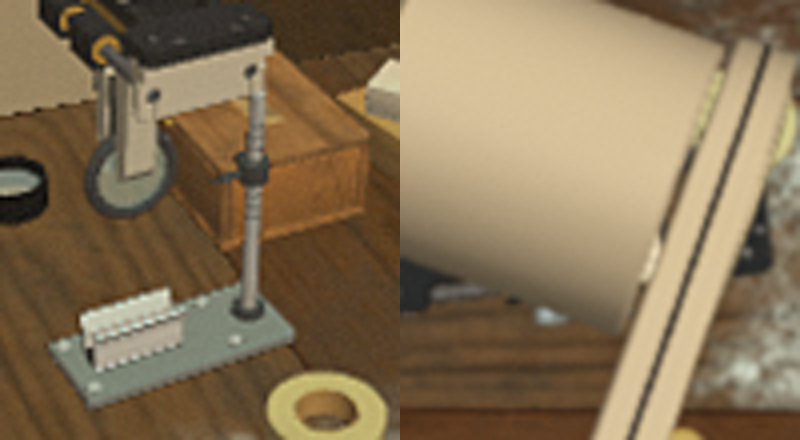

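The lens is held, its ellipse centred at crop (131,174), above the slot. I'll check the camera bias against the tool position.

Run:
```python
from h import *
c=cam("scene"); s=read_state(); p=np.array(s["tool_pos"]); 
g=cv2.cvtColor(c["image"][165:200,286:320],cv2.COLOR_RGB2GRAY)
cv2.imwrite("/tmp/x.png",g)
m=(cv2.resize(g,None,fx=4,fy=4,interpolation=cv2.INTER_CUBIC)<75).astype(np.uint8)
cs,_=cv2.findContours(m,cv2.RETR_EXTERNAL,cv2.CHAIN_APPROX_NONE)
q=max(cs,key=cv2.contourArea)[:,0,:]; q=(q+.5)/4-.5+[286,165]; print(q.min(0),q.max(0))
# predicted outline: disc, both faces, yaw .122
L=p-[0,0,.189]; yaw=.122; ex=np.array([np.cos(yaw),np.sin(yaw),0]); ey=np.array([-np.sin(yaw),np.cos(yaw),0])
a=np.linspace(0,6.283,90)
P=np.array([proj(c,L+.0295*(np.cos(t)*ex+np.sin(t)*np.array([0,0,1]))+k*.004*ey) for t in a for k in(-1,1)])
print(L,P.min(0),P.max(0))
# stand features predicted for slot centre
O=np.array([.510,-.1277,0])
sc=lambda U,V:np.array([(U+.5)/6-.5+275,(V+.5)/6-.5+155])
for l,(x,y,z),m in [("base nl",(-.045,.031,.01),(45,430)),("nr",(-.045,-.031,.01),(108,520)),("fr",(.1,-.031,.01),(410,410)),("tip120",(.052,0,.12),(284,182)),("tip115",(.052,0,.115),(284,182)),("posttop",(.082,0,.17),(356,45))]:
    print(l,proj(c,O+x*ex+y*ey+[0,0,z]).round(1),sc(*m).round(1))
```

```text
[285.625 164.625] [319.375 199.375]
[ 0.50981317 -0.12852066  0.13766113] [289.76111287 170.91490916] [314.60617758 195.52689475]
base nl [281.  225.4] [282.1 226.2]
nr [291.8 239.9] [292.6 241.2]
fr [343.9 222.2] [342.9 222.9]
tip120 [322.1 184.1] [321.9 184.9]
tip115 [322.1 185.9] [321.9 184.9]
posttop [333.9 162.5] [333.9 162.1]
```

Run:
```python
from h import *
import pickle
d=pickle.load(open("c0.pkl","rb")); T=d["top"]; S=d["scene"]
im=T["image"].astype(int); sat=im[...,0]-im[...,2]   # brown wood: R-B high; grey: ~0
pts=[]
for v in range(192,236):
    row=cv2.resize(sat[v:v+1,278:332].astype(np.float32),None,fx=8,fy=1,interpolation=cv2.INTER_LINEAR)[0]
    k=np.where(row<12)[0]
    if len(k)<50: continue
    e=[278+(k[0]+.5)/8-.5,278+(k[-1]+.5)/8-.5]
    a,b=onz(T,e[0],v,.01),onz(T,e[1],v,.01); pts.append((*((a+b)/2)[:2],a[1]-b[1]))
pts=np.array(pts); print(len(pts),"width*cos",np.median(pts[:,2]),pts[:,2].std())
k=np.abs(pts[:,2]-np.median(pts[:,2]))<.003; p=np.polyfit(pts[k,0],pts[k,1],1); print("yaw",np.arctan(p[0]),"y at x=.513",np.polyval(p,.513))
# base in the scene: contour -> quad
im=S["image"].astype(np.int32); crop=im[195:250,275:350]; m=((crop[...,0]-crop[...,2])<15)&(crop.sum(2)>200)
m=cv2.resize(m.astype(np.uint8)*255,None,fx=4,fy=4,interpolation=cv2.INTER_LINEAR)>127
cs,_=cv2.findContours(m.astype(np.uint8),cv2.RETR_EXTERNAL,cv2.CHAIN_APPROX_NONE); q=max(cs,key=cv2.contourArea)
h=cv2.approxPolyDP(cv2.convexHull(q),6,True)[:,0,:]
for x in h:
    u=(x+.5)/4-.5+[275,195]; print(u,onz(S,*u,.01)[:2].round(4))
```

```text
44 width*cos 0.059161282852839524 0.0005022233634650372
yaw 0.11387233271615096 y at x=.513 -0.12978913520655178
[342.375 221.875] [ 0.6099 -0.1437]
[335.125 227.375] [ 0.5839 -0.1573]
[290.625 240.125] [ 0.4663 -0.1637]
[281.625 226.125] [ 0.4621 -0.1058]
[328.875 210.625] [ 0.5968 -0.0878]
[335.125 213.625] [ 0.6068 -0.1056]
```

The mask measurement, corrected for the top camera's bias, puts the slot at y of about -0.1275, so the lens is aligned. I lower it in stages and watch the force.

Emit:
{"api": "arm_command", "payload": {
  "increments": [
    [0,0,0.1,0,0,0],
    [0,0,0.2,0,0,0],
    [0,0,0.3,0,0,0],
    [0,0,0.36,0,0,0],
    [0,0,0.4,0,0,0]
  ]
}}

```text
t: 6.6
tool_pos: [0.5098, -0.1281, 0.2462]
orientation: [0.191, -3.135, -0.0]
force: [0.7, 0.4, -0.3]
opening: 0.0082
gripper_force: 15.0
```

Emit:
{"api": "arm_command", "payload": {
  "increments": [
    [0,0,0.01,0,0,0],
    [0,0,0.02,0,0,0],
    [0,0,0.03,0,0,0],
    [0,0,0.04,0,0,0],
    [0,0,0.045,0,0,0]
  ]
}}

```text
t: 7.22
tool_pos: [0.51, -0.1275, 0.2377]
orientation: [-0.193, 3.136, -0.0]
force: [0.1, 0.6, -0.6]
opening: 0.008
gripper_force: 15.0
```

Emit:
{"api": "arm_command", "payload": {
  "increments": [
    [0,0,0.01,0,0,0],
    [0,0,0.02,0,0,0],
    [0,0,0.03,0,0,0],
    [0,0,0.04,0,0,0],
    [0,0,0.04,0,0,0]
  ]
}}

```text
t: 7.85
tool_pos: [0.5099, -0.1275, 0.2295]
orientation: [0.193, -3.135, -0.0]
force: [0.5, -0.8, 0.3]
opening: 0.0074
gripper_force: 15.0
```

Run:
```python
from h import *
c=cam("scene")
r=lambda a,k:cv2.resize(a,None,fx=k,fy=k,interpolation=cv2.INTER_CUBIC)
cv2.imwrite("pics/g3.png",r(c["image"][155:245,275:350],6)[...,::-1])
s=read_state();print(s["tool_pos"],s["force"],s["wrist_torque"])
```

```text
[ 0.50993299 -0.12748697  0.22963233] [ 0.07590762  0.43850087 -0.60163039] [0.01572501 0.04333434 0.02224494]
```

View pics/g3.png

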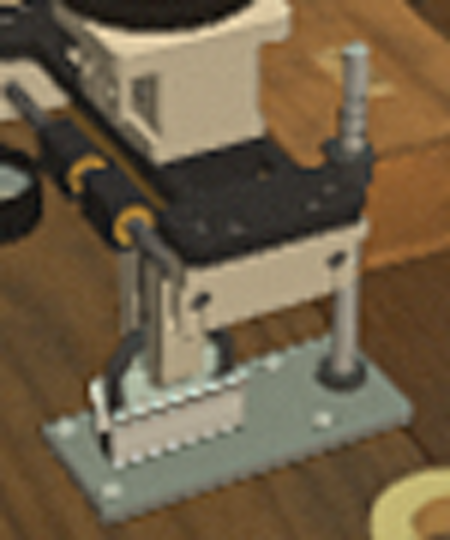

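The lens sits between the slot walls, its rim arms at crop x of about 110 and 232, centred between the wall ends. I lower it the last bit and release.

Emit:
{"api": "arm_command", "payload": {
  "increments": [
    [0,0,0.003,0,0,0],
    [0,0,0.006,0,0,0],
    [0,0,0.008,0,0,0],
    [0,0,0.008,0,0,0],
    [0,0,0.008,0,0,0]
  ]
}}

```text
t: 8.52
tool_pos: [0.51, -0.1275, 0.2282]
orientation: [-0.193, 3.136, -0.0]
force: [-0.5, 1.0, -0.5]
opening: 0.008
gripper_force: 15.0
```

Emit:
{"api": "arm_command", "payload": {
  "increments": [
    [0,0,0,0,0,0],
    [0,0,0,0,0,0],
    [0,0,0,0,0,0],
    [0,0,0,0,0,0],
    [0,0,0,0,0,0]
  ],
  "fingers": 0.2
}}

```text
t: 9.15
tool_pos: [0.51, -0.1275, 0.2281]
orientation: [0.193, -3.136, 0.0]
force: [0.1, -0.5, -0.4]
opening: 0.0372
gripper_force: 0.0
```

Emit:
{"api": "arm_command", "payload": {
  "increments": [
    [0,0,-0.1,0,0,0],
    [0,0,-0.3,0,0,0],
    [0,0,-0.5,0,0,0],
    [0,0,-0.5,0,0,0],
    [0,0,-0.5,0,0,0]
  ]
}}

```text
t: 9.78
tool_pos: [0.5098, -0.1275, 0.3277]
orientation: [0.193, -3.135, -0.0]
force: [0.1, -0.5, 0.4]
opening: 0.0372
gripper_force: 0.0
```

Emit:
{"api": "arm_command", "payload": {
  "increments": [
    [0.07,0.25,0,0,0,0.0525],
    [0.15,0.5,0,0,0,0.0525],
    [0.22,0.75,0,0,0,0.0525],
    [0.295,1.0,0,0,0,0.0525],
    [0.295,1.0,0,0,0,0.0525]
  ]
}}

```text
t: 10.4
tool_pos: [0.4252, 0.0662, 0.3263]
orientation: [-0.059, -3.138, -0.001]
force: [1.1, -0.4, 0.5]
opening: 0.0372
gripper_force: 0.0
```

Run:
```python
from h import *
c=cam("scene"); r=lambda a,k:cv2.resize(a,None,fx=k,fy=k,interpolation=cv2.INTER_CUBIC)
cv2.imwrite("pics/g4.png",r(c["image"][150:250,222:352],6)[...,::-1])
s=read_state();print(s["tool_pos"],s["orientation"])
```

```text
[0.42602462 0.06479507 0.32666672] [-6.10989415e-02 -3.13877408e+00  5.32453511e-04]
```

View pics/g4.png

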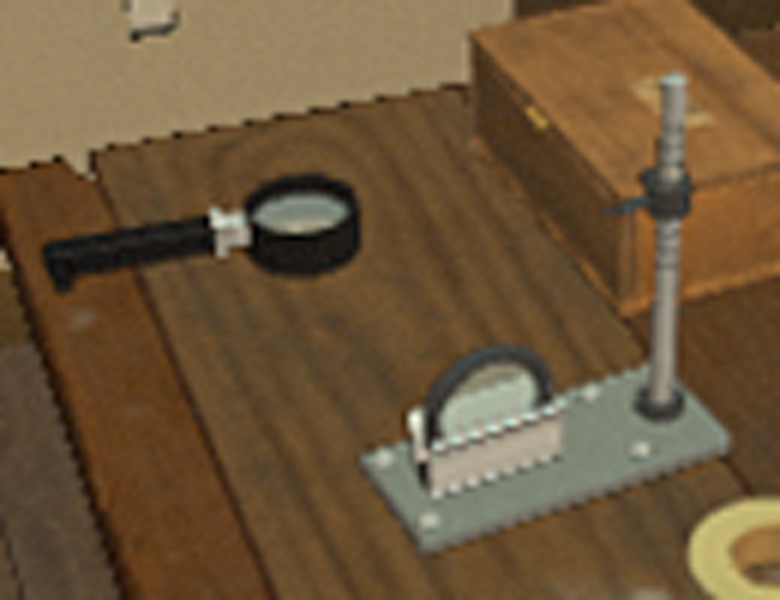

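The lens stands in the slot, its top at crop (490,347). The pointer tip is at (605,211) and the loupe ring's top rim is centred at about (302,211), with the handle to the left.

Run:
```python
from h import *
c=cam("scene"); k=lambda U,V:(222+(U+.5)/6-.5,150+(V+.5)/6-.5)
yaw=.120; ex=np.array([np.cos(yaw),np.sin(yaw),0]); ey=np.array([-np.sin(yaw),np.cos(yaw),0]);O=np.array([.510,-.1277,0])
print("ring ctr",onz(c,*k(302,211),.024), "L/R",onz(c,*k(244,211),.024),onz(c,*k(360,211),.024))
print("handle pt",onz(c,*k(212,222),.024),onz(c,*k(45,245),.024))
rim=lambda f:np.array([proj(c,O+[0,0,.0395]+.0295*(np.cos(t)*ex+np.sin(t)*np.array([0,0,1]))+f*ey) for t in np.linspace(.2,2.9,80)])
p=np.vstack([rim(.004),rim(-.004)]);print("pred lens top row",p[:,1].min(),"L",p[:,0].min(),"R",p[:,0].max(),"meas",k(490,346),k(427,0)[0],k(553,0)[0])
for z in(.112,.116,.12,.124):print(z,proj(c,O+.052*ex+[0,0,z]).round(2),end=' ')
print("tip meas",k(605,211)," post top pred",proj(c,O+.082*ex+[0,0,.17]),"meas",k(674,77),"post base(z.01)",proj(c,O+.082*ex+[0,0,.01]),"meas",k(661,403))
g=c["image"][178:192,318:330].mean(2).round().astype(int);print(g)
```

```text
ring ctr [0.48685938 0.06487717 0.024     ] L/R [0.46136477 0.07448413 0.024     ] [0.51235611 0.0552775  0.024     ]
handle pt [0.4449616  0.07045812 0.024     ] [0.36837068 0.07850649 0.024     ]
pred lens top row 206.24042279749847 L 291.22278150918845 R 314.05774099371035 meas (303.25, 207.25) 292.75 313.75
0.112 [322.07 186.96] 0.116 [322.1  185.53] 0.12 [322.13 184.09] 0.124 [322.17 182.65] tip meas (322.4166666666667, 184.75)  post top pred [333.90063528 162.57748126] meas (333.9166666666667, 162.41666666666666) post base(z.01) [331.55732505 217.62071172] meas (331.75, 216.75)
[[ 68  73  71  83 103 102 101  94  94 105  92  71]
 [ 60  65  69  62  83 100 101  94  94  99  61  49]
 [ 60  61  70  75  69  80 100 102  97 101  74  50]
 [ 58  61  60  77  78  68  87 108 106 109 107  64]
 [ 60  62  60  59  78  67  58  87  98 101 101  68]
 [ 60  58  62  61  62  69  60  68  67  64  64  67]
 [ 61  60  57  61  59  62  53  59  74  67  74  57]
 [ 61  53  62  58  54  63  64  57  77  70  93  83]
 [ 56  56  59  59  57  57  64  71  76  72  94 107]
 [ 54  55  59  58  59  63  65  70  80  78  93  98]
 [ 51  53  61  60  62  64  63  70  83  75  93  98]
 [ 50  51  55  55  58  59  61  72  86  74  89  97]
 [ 58  54  56  56  58  60  64  72  86  77  88  92]
 [ 53  54  53  55  58  55  57  74  83  78  85  89]]
```

Emit:
{"api": "arm_command", "payload": {
  "increments": [
    [0,0.015,0.2,0,0,0],
    [0,0.015,0.4,0,0,0],
    [0,0.015,0.55,0,0,0],
    [0,0.015,0.64,0,0,0],
    [0,0.015,0.66,0,0,0]
  ]
}}

```text
t: 11.12
tool_pos: [0.4265, 0.0655, 0.1942]
orientation: [-0.069, -3.137, 0.001]
force: [-0.3, -0.5, -0.5]
opening: 0.0372
gripper_force: 0.0
```

Emit:
{"api": "arm_command", "payload": {
  "increments": [
    [0,0,0.01,0,0,0],
    [0,0,0.02,0,0,0],
    [0,0,0.025,0,0,0],
    [0,0,0.025,0,0,0],
    [0,0,0.025,0,0,0]
  ]
}}

```text
t: 11.75
tool_pos: [0.4272, 0.0668, 0.1914]
orientation: [0.066, 3.14, 0.0]
force: [-0.9, 0.1, 0.3]
opening: 0.0371
gripper_force: 0.0
```

Emit:
{"api": "arm_command", "payload": {
  "increments": [
    [0,0,0.005,0,0,0],
    [0,0,0.005,0,0,0],
    [0,0,0.005,0,0,0],
    [0,0,0.005,0,0,0],
    [0,0,0.005,0,0,0]
  ],
  "fingers": 1,
  "force": 25
}}

```text
t: 12.38
tool_pos: [0.427, 0.0668, 0.1901]
orientation: [-0.066, -3.141, 0.0]
force: [-0.5, 0.0, 0.2]
opening: 0.0135
gripper_force: 24.9
```

Emit:
{"api": "arm_command", "payload": {
  "increments": [
    [0,0,0,0,0,0],
    [0,0,0,0,0,0],
    [0,0,0,0,0,0],
    [0,0,0,0,0,0],
    [0,0,0,0,0,0]
  ]
}}

```text
t: 13.0
tool_pos: [0.427, 0.0667, 0.1901]
orientation: [-0.066, -3.141, 0.0]
force: [-0.1, -0.4, -0.8]
opening: 0.0141
gripper_force: 24.9
```

Run:
```python
from h import *
c=cam("scene");t=cam("top"); r=lambda a,k:cv2.resize(a,None,fx=k,fy=k,interpolation=cv2.INTER_CUBIC)
cv2.imwrite("pics/g5.png",np.hstack([r(c["image"][155:215,222:292],5),r(t["image"][215:275,190:260],5)])[...,::-1])
s=read_state();print(s["tool_pos"],s["orientation"],s["force"],s["opening"],s["q"])
```

```text
[0.42705739 0.06675768 0.19012889] [-6.63884678e-02 -3.14087787e+00  4.92343823e-06] [ 0.2483913  -0.19893745 -0.36920073] 0.013559301995364117 [ 3.63358163e-02 -1.01577905e-01  2.13864871e+00 -2.65197553e-06
  1.10453525e+00 -1.49219178e+00]
```

View pics/g5.png

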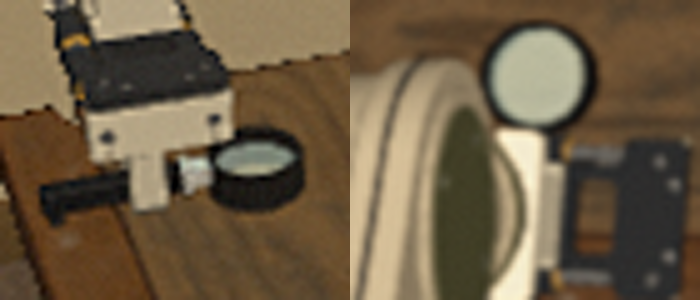

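The loupe is gripped with the pads on the handle, its ring at top-crop (541,75) and scene-crop (256,158). Next, lift straight up and measure the ring against the tool.

Emit:
{"api": "arm_command", "payload": {
  "increments": [
    [0,0,-0.05,0,0,0],
    [0,0,-0.2,0,0,0],
    [0,0,-0.4,0,0,0],
    [0,0,-0.53,0,0,0],
    [0,0,-0.53,0,0,0]
  ]
}}

```text
t: 13.72
tool_pos: [0.4282, 0.0668, 0.2991]
orientation: [0.066, 3.135, 0.0]
force: [0.1, 1.1, -1.5]
opening: 0.0137
gripper_force: 24.9
```

```bash
cat > loupe.py <<'E'
from h import *
def ell(img,box,z,c,name):
    # glass: bright low-saturation blob inside dark ring
    u0,u1,v0,v1=box; a=img[v0:v1,u0:u1].astype(int)
    m=(a.max(2)<48).astype(np.uint8); m=cv2.resize(m*255,None,fx=4,fy=4,interpolation=cv2.INTER_LINEAR)
    cs,_=cv2.findContours((m>127).astype(np.uint8),cv2.RETR_CCOMP,cv2.CHAIN_APPROX_NONE)
    for q in sorted(cs,key=cv2.contourArea)[-3:]:
        if len(q)<20: continue
        e=cv2.fitEllipse(q); ctr=(np.array(e[0])+.5)/4-.5+[u0,v0]
        print(name,cv2.contourArea(q)/16,ctr.round(2),np.round(np.array(e[1])/4,1),onz(c,*ctr,z).round(4))
E
python3 - <<'E'
from loupe import *
c=cam("scene");t=cam("top")
s=read_state();p=np.array(s["tool_pos"]);M=R.from_rotvec(s["orientation"]).as_matrix();print(p,M.round(3).tolist(),s["opening"],s["force"])
xl=-M[:,0]; pr=p+M[:,2]*.167+xl*.060; print("xl",xl,"pred ring axis",pr)
mid=p[2]-.1901+.012
for n,cc in(("scene",c),("top",t)):
    P=np.array([proj(cc,np.array([pr[0],pr[1],mid])+.028*np.array([np.cos(a),np.sin(a),0])+[0,0,h]) for a in np.linspace(0,6.28,60) for h in(-.012,.012)])
    print(n,"pred bbox",P.min(0).round(1),P.max(0).round(1)); lo=(P.min(0)-6).astype(int);hi=(P.max(0)+7).astype(int)
    ell(cc["image"],(lo[0],hi[0],lo[1],hi[1]),mid+.012,cc,n)
r=lambda a,k:cv2.resize(a,None,fx=k,fy=k,interpolation=cv2.INTER_CUBIC)
cv2.imwrite("pics/g6.png",np.hstack([r(c["image"][125:225,222:352],4),r(t["image"][195:295,190:260],4)])[...,::-1])
E
```

```text
[0.42691854 0.06675117 0.29586856] [[-0.999, 0.042, 0.0], [0.042, 0.999, -0.0], [-0.0, -0.0, -1.0]] 0.013795450620098784 [-0.02816364 -0.13464321 -1.3923699 ]
xl [ 9.99108688e-01 -4.22112475e-02  1.98950622e-04] pred ring axis [0.48689819 0.06421554 0.1288805 ]
scene pred bbox [259.1 146.5] [280.7 164.4]
scene 14.6875 [253.84 155.14] [3.  7.3] [0.4422 0.0577 0.1298]
scene 84.65625 [271.   151.44] [ 6.4 16.9] [0.4898 0.0621 0.1298]
scene 271.84375 [271.32 153.6 ] [16.7 21.2] [0.4873 0.05   0.1298]
top pred bbox [201.4 216.6] [229.4 242.3]
top 14.46875 [221.62 242.26] [10.6 28.8] [0.4587 0.0467 0.1298]
top 35.5 [217.   227.45] [25.  26.4] [0.491  0.0582 0.1298]
top 73.5625 [220.46 229.52] [14.9 25.9] [0.4866 0.0504 0.1298]
```

View pics/g6.png

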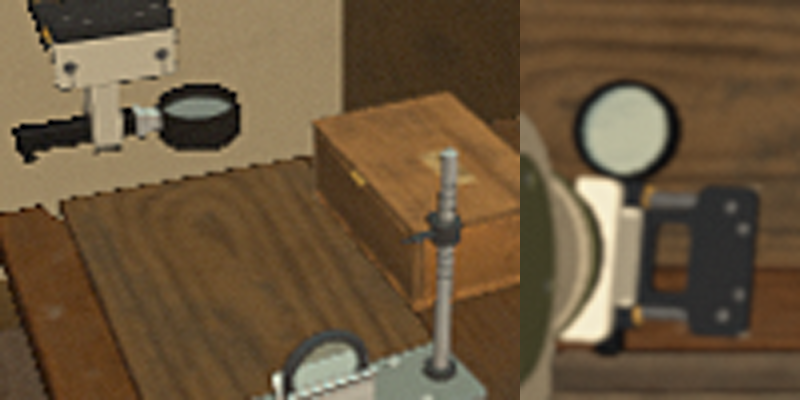

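The ring sits about 62 mm ahead of the grasp point, at (0.489,0.063) after bias, and it is level. I carry it over the lens at this height.

Emit:
{"api": "arm_command", "payload": {
  "increments": [
    [-0.02,-0.12,0,0,0,0],
    [-0.05,-0.3,0,0,0,0],
    [-0.08,-0.5,0,0,0,0],
    [-0.1,-0.65,0,0,0,0],
    [-0.12,-0.75,0,0,0,0]
  ]
}}

```text
t: 14.45
tool_pos: [0.444, -0.0853, 0.2942]
orientation: [-0.068, -3.138, -0.001]
force: [-0.1, -0.0, -1.4]
opening: 0.014
gripper_force: 24.9
```

Emit:
{"api": "arm_command", "payload": {
  "increments": [
    [-0.01,-0.06,0,0,0,0],
    [-0.015,-0.12,0,0,0,0],
    [-0.02,-0.16,0,0,0,0],
    [-0.027,-0.19,-0.002,0,0,0],
    [-0.027,-0.198,-0.002,0,0,0]
  ]
}}

```text
t: 15.08
tool_pos: [0.4486, -0.124, 0.2966]
orientation: [0.066, 3.141, -0.0]
force: [0.3, 0.0, 0.5]
opening: 0.0137
gripper_force: 24.9
```

Emit:
{"api": "arm_command", "payload": {
  "increments": [
    [0,0,0,0,0,0],
    [0,0,0,0,0,0],
    [0,0,0,0,0,0],
    [0,0,0,0,0,0],
    [0,0,0,0,0,0]
  ]
}}

```text
t: 15.7
tool_pos: [0.4484, -0.1239, 0.2966]
orientation: [0.066, 3.141, -0.0]
force: [0.3, -0.2, -0.8]
opening: 0.0141
gripper_force: 24.9
```

Run:
```python
from loupe import *
c=cam("scene");t=cam("top")
s=read_state();p=np.array(s["tool_pos"]);print(p,s["orientation"],s["opening"],s["force"])
r=lambda a,k:cv2.resize(a,None,fx=k,fy=k,interpolation=cv2.INTER_CUBIC)
cv2.imwrite("pics/g7.png",np.hstack([r(c["image"][155:245,275:350],6),r(t["image"][165:255,270:328],6)])[...,::-1])
```

```text
[ 0.44842018 -0.12387769  0.29653012] [-6.63199550e-02 -3.14083877e+00 -5.41006170e-05] 0.013590492190968603 [ 0.10902184 -0.37036632 -1.57366139]
```

View pics/g7.png

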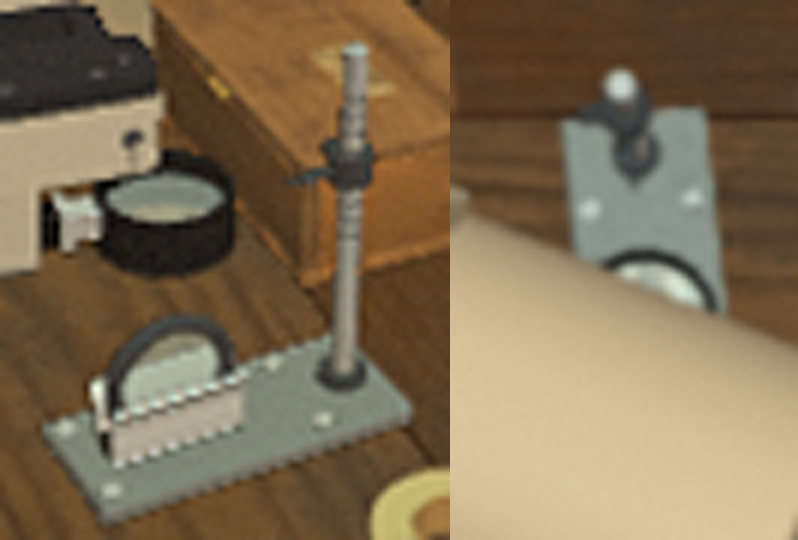

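The ring is at scene-crop x 97..235, y 150..272. The lens below it has arms at 105..236 and its top at 316, and the pointer tip is at (285,182). In the top view the ring's far apex is at row 249 and its right edge at 718, with the tip at (634,185). I'll compare these with projections.

Run:
```python
from loupe import *
c=cam("scene");t=cam("top")
yaw=.120; ex=np.array([np.cos(yaw),np.sin(yaw),0]); ey=np.array([-np.sin(yaw),np.cos(yaw),0]);O=np.array([.510,-.1277,0])
f={"scene":lambda P:(P-[275,155]+.5)*6-.5,"top":lambda P:(P-[270,165]+.5)*6-.5+[450,0]}
for n,cc in(("scene",c),("top",t)):
    pj=lambda X:f[n](np.array([proj(cc,x) for x in X]))
    ring=lambda z:[O+[.028*np.cos(a),.028*np.sin(a),z] for a in np.linspace(0,6.28,90)]
    A=pj(ring(.1065)+ring(.1305)); print(n,"ring",A.min(0).round(),A.max(0).round(),"tip",pj([O+.052*ex+[0,0,.1185]]).round())
    L=pj([O+[0,0,.0395]+.0295*(np.cos(a)*ex+np.sin(a)*np.array([0,0,1]))+k*.004*ey for a in np.linspace(0,3.14,60) for k in(-1,1)]);print(" lens",L.min(0).round(),L.max(0).round())
    for d in([.001,0,0],[0,.001,0],[0,0,.001]): print("  per mm",(pj([O+[0,0,.12]+d])-pj([O+[0,0,.12]])).round(1))
g=lambda im,b:cv2.cvtColor(im[b[2]:b[3],b[0]:b[1]],cv2.COLOR_RGB2GRAY)
print(g(t["image"],(288,320,203,218))[::2])
print("tip top\n",g(t["image"],(296,306,190,200)))
print("scene ring col302\n",c["image"][175:206,302].sum(1)//3,"col 297..\n",c["image"][190,286:320].sum(1)//3)
```

```text
scene ring [ 93. 149.] [240. 281.] tip [[285. 180.]]
 lens [ 98. 310.] [238. 404.]
  per mm [[ 2.5 -0.5]]
  per mm [[-0.9 -1.3]]
  per mm [[-0.  -2.2]]
top ring [566. 254.] [718. 409.] tip [[628. 195.]]
 lens [631. 274.] [666. 420.]
  per mm [[ 0.  -2.7]]
  per mm [[-2.7 -0. ]]
  per mm [[-0.1 -0.2]]
[[ 69  75 103 141 148 145 142 143 143 144 144 145 146 146 146 146 144 143
  143 145 146 145 145 146 146 139 115  79  68  70  68  67]
 [ 74  75 100 133 148 146 144 143 145 145 144 144 141 140 140 138 140 145
  145 146 146 143 144 146 147 148 127  80  65  70  70  69]
 [123 112 112 127 141 142 139 137 124  98  74  54  46  45  43  42  47  62
   79  98 122 141 147 146 146 148 131  95  83  86  83  77]
 [147 142 138 134 133 128 117  87  59  62 109 153 165 160 153 158 160 143
  111  75  50  55  91 125 145 147 131  97  83  81  84  82]
 [158 155 154 152 149 146 142 139 134 136 146 163 172 163 166 173 179 194
  209 211 191 143  75  59 103 138 134 106  72  67  68  69]
 [164 162 160 160 158 157 155 151 150 147 144 139 136 135 135 140 144 160
  191 211 221 211 183 121  57  85 131 123  88  76  78  76]

[... 302 characters left out ...]
 97  74  83 121]
 [132  94  73  77  71  80  82  68  86 125]
 [135 104  75  70  68  71  67  70 102 135]
 [141 122  90  66  63  63  69  94 130 144]
 [145 140 123  95  74  80 101 129 144 145]
 [147 145 140 120  99 108 134 146 147 143]
 [144 145 144 135 119 126 143 148 146 144]
 [145 145 145 143 138 139 144 146 145 144]
 [144 145 145 145 145 144 144 144 145 144]
 [144 142 144 144 146 143 144 144 146 146]]
scene ring col302
 [ 74  59  63  69  62  18  16  21  39  93 131 125 123 126 143 152 141  45
  19  30  32  28  31  27  28  27  50  78  67  60  66] col 297..
 [171 173 169 176 196 141  46  17  51 112 127 143 148 150 150 149 152 150
 151 154 143 136 137  93  40  28  23  23  53  66  60  52  55  51]
```

The ring is within about 1.3 mm of centre and about 0.5 mm of the pointer's height. I make a small trim and hand it in.

Emit:
{"api": "arm_command", "payload": {
  "increments": [
    [-0.003,-0.002,0.002,0,0,0],
    [-0.006,-0.004,0.003,0,0,0],
    [-0.006,-0.004,0.003,0,0,0],
    [-0.006,-0.004,0.003,0,0,0],
    [-0.006,-0.004,0.003,0,0,0]
  ]
}}

```text
t: 16.52
tool_pos: [0.4496, -0.1248, 0.296]
orientation: [-0.066, -3.141, 0.0]
force: [-0.2, 1.2, -0.6]
opening: 0.0141
gripper_force: 24.9
```

Emit:
{"api": "arm_command", "payload": {
  "increments": [
    [0,0,0,0,0,0],
    [0,0,0,0,0,0],
    [0,0,0,0,0,0],
    [0,0,0,0,0,0],
    [0,0,0,0,0,0]
  ]
}}

```text
t: 17.15
tool_pos: [0.4496, -0.1248, 0.296]
orientation: [0.066, 3.141, -0.0]
force: [-0.4, -0.2, 0.1]
opening: 0.0142
gripper_force: 24.9
```

```bash
python3 -c "
from plant import *
s=read_state();print(s['tool_pos'],s['opening'],s['gripper_force'],max(map(abs,s['dq'])));print(close_job())"
```

```text
[ 0.44959855 -0.12475738  0.29595311] 0.014244746467938333 24.86505299806595 0.001796692373188109
the job is handed in; nothing more can be done
None
```

The job is handed in at about 17 s: the large lens is released on edge in the stand's slot, and the loupe is held level over it at about 118 mm, within roughly 1 to 2 mm of centre and pointer height by camera measurement; the verdict was not shown.

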